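# Uncouple the blow-off lance and put it away

## Robot

A 6-joint arm with a two-finger parallel gripper is mounted at the origin on the work surface. World frame = base frame: x ahead of the robot, y to its left, z up, the work surface at z = 0. Lengths are in m, angles in rad, forces in N, time in s.
With the tool pointing down it reaches from about 0.375 to 0.975 m from the base axis. Payload 3.8 kg.
Tool frame: the origin (TCP) lies on the centre line of the jaws, within the pads' length; the fingertips stand 17 mm ahead of it and the grasp point (between the pads) lies 2 mm behind it (bot.tip_extent is the distance from the TCP to the fingertips, in m); z points along the fingers, y is the line along which they close (so a half turn about z gives the same grasp; the last joint's range is limited). The gripper opens to 85 mm and grips with 20 to 120 N. Pads are 22 mm wide; open, the fingers measure 114 mm over their backs; the gripper's body (76 mm by 85 mm) begins 54 mm behind the grasp point. The pads swing forward as they close: fully open they stand 13 mm farther back than shut.
Start: joints at [-1.169, 0.264, 1.604, -0, 1.274, -0.037], TCP at [0.287, -0.611, 0.248] pointing down, gripper open.
Joint ranges: [-2.63, 2.63], [-0.94, 2.18], [0.31, 2.57], [-1.31, 4.45], [0, 2.66], [-2.55, 2.55]. Speed limits (rad/s): [2.57, 2.57, 3.14, 3.14, 3.14, 3.14].

## Interface

Orientations are given as a rotation vector (axis times angle).
In Python, from workcell import readout, read_camera, finish_job, bot gives the robot as it stands.
- The arm moves only by the tool jog_arm, never from a script. Its argument "deltas" is one flat list of numbers, 7 for each row, row after row: the shift along the tool's x, y, z in m, then the turn, a rotation vector about the tool's x, y, z in degrees, then the gripper command: -1 is shut, 1 is fully open, values between are in proportion. A call has 1 to 8 rows; each row is the pose to reach, as a shift and turn from the pose commanded when the call began, along the tool's axes at that moment; what a row does not reach only later rows make up. A row lasts 1/10 s, in which the tool goes at most 50 mm and 8.59 degrees, less where a joint would pass 70% of its speed; a pose out of reach is approached as far as the arm can. A call with a gripper value outside its range is refused whole. The fingers move at their own pace and stop on an object; "squeeze" is the grip in N (left out, the last holds). Time passes only in rows, so rows that repeat a pose let the fingers close. It gives the time, the measured TCP pose, the force, the opening and the grip force at its end, in the units of the state.
- readout.read_state(): the state, without advancing time (a new reading comes with each control period).
- read_camera(name): name is "scene" or "top" or "wrist"; returns a dict with "color" (420x560x3 uint8, blue, green, red), "fx", "fy", "cx", "cy" (pixels), "origin" and "attitude" of the camera in the world. Camera axes: x right, y down, z forward; pixel columns grow to the right and rows downward; lengths in m; the calibration is good to about 2 mm. A picture is of the moment at which its call begins. There is no depth.
- finish_job(): hands the job in; it is judged then, once.
The state is a dict: "time": time; "q": joint angles; "joint_vel": joint speeds; "joint_torque": joint torques, N m; "tool_pos": TCP position; "tcp_rot": TCP orientation; "wrist_force": force on the tool from outside, world axes, zero at the start; "torque": the same for the moment, N m; "width": opening from 0.0 (shut) to 1.0 (fully open); "grip_force": force on a finger pad.
Only numpy, scipy, OpenCV 4.12 (cv2) and the standard library are available. Lean on these libraries where they do the work, as an engineer would, in place of code of your own. Each camera call takes 0.05 s, during which the arm holds its last target. There are 200 camera calls.

## Task

Vent the line by pulling the black relief knob on top of the air outlet fully up and letting it spring back, then pull the coupler's ribbed sleeve fully back until the lance pops out and let the sleeve snap forward. Draw the lance straight out and lay it down on the small cutting mat, then take it again by its bare metal half and lay it in the dark wooden holder, black grip fully between the holder's two walls, tip pointing away from the holder's open ledge. Leave the jar, tape and squeegee where they are.

Things in the scene. Friction and masses are not known exactly. Their poses are not given: they have to be found in the camera images.
- coupler: Fixed air outlet. Origin on the bench below the coupler's mouth; z up, +x out of the mouth along its level axis, 60 mm up. Manifold block x -110 to -64 mm, 60 wide, 75 high; barrel with sleeve x -64 to 0. The lance starts locked in, its middle 57 mm ahead of the mouth, tip to +x; pins hold it until the sleeve is back.
- cradle (a point): Grey cradle of the air outlet; this point: centre of its floor, 43 mm ahead of the mouth, 47 mm up; axes as coupler. Floor x -37 to +37 mm carries the lance's bare metal half between two walls (40 mm wide outside, tops 66 mm up), so that half cannot be gripped there. Beyond, a 14 mm wide tongue without walls carries on at floor height to x +68.
- sleeve (a joint): Travel of the sleeve: 0 home (forward), 0.012 m fully back, towards the coupler's -x. Spring 6 N at home, 13 N back, plus a few N of pin friction. Near the end of travel the lance is freed: a plunger pushes it 23 mm out in about a second while the sleeve is held back at its stop. The sleeve returns by itself when let go.
- sleeve_grip (a point): Centre of the sleeve, on the coupler's axis, 24 mm behind the mouth when home (it moves with the sleeve; axes as the coupler). Steel, ribbed, waist 30 mm across and 30 mm long, with a raised rim (37 mm across, 5 mm thick) at each end. 15 mm of free air or more all round; pinch it from above, across the axis.
- vent_knob (a joint): Travel of the relief knob: 0 home (down), 0.010 m fully pulled up. Spring: about 3 N at home, 6 N at the top; it springs back when let go.
- vent_grip (a point): Centre of the head of the relief knob: black mushroom head 26 mm across and 18 mm high (9 mm above and below this point) on a thin stem, on top of the manifold, 88 mm behind the mouth; the manifold's top face is 23 mm below this point. Axes as the coupler.
- lance_middle (a point): Middle of the loose air lance's square handle, on its axis; +x to its thin tip (x +94 mm). About 0.22 kg. Handle 26 x 26 mm: bare aluminium half x -56 to +4, black rubber grip x +4 to +56. Plug 12 mm across x -86 to -56. Popped out, its middle is about 80 mm ahead of the mouth and 6 mm of plug are still in the bore: draw it 12 mm or more straight out before lifting.
- lance_front (a point): Middle of the lance's bare metal half's graspable part, on its axis, 34 mm from lance_middle towards the plug.
- lance_rear (a point): Middle of the lance's black grip, on its axis, 32 mm from lance_middle towards the tip.
- mat: Small fixed black cutting mat, 160 (x) x 240 (y) mm, 3 mm thick. Origin: centre of its underside, on the bench. The lance's middle must be over it, the lance lying flat (its axis then 16 mm above the bench).
- holder: Fixed dark wooden holder, origin on the bench, z up. A ledge 20 mm wide, top 32 mm up, x -80 to +45 mm; two walls 8 mm thick, x -6 to +66, tops 58 mm up, leave a channel 32 mm wide for the black grip, no room for fingers. The open ledge on the -x side carries the bare metal half, both sides free. Foot plate 70 mm wide, 6 mm thick.
- holder_seat (a point): Where lance_middle lies when the lance is put away: 45 mm above the bench over the holder's origin. Axes as the holder; the tip points to its +x.
- jar: Bystander: ink jar 60 mm across, 75 mm high; origin at the centre of its underside.
- tape: Bystander: roll of tape lying flat, 90 mm across, 25 mm high; origin at the centre of its underside.
- squeegee: Bystander: wooden squeegee lying flat, 160 mm long (y), 65 mm wide, 24 mm high; origin on its underside.
Not all that is in view belongs to the job. Leave any purple look-alike of the part that bears lance_middle alone. Several things look just like the holder: the one meant starts farthest from the robot's base.

How it is judged:
By the outcome, as a careful person would: the job done as asked, in the order asked, and still so for the second after the job is handed in, with the robot touching nothing.
It also fails if it takes over 58 s, if anything falls off the work surface, if the arm or the gripper's body presses on something with over 40 N, if the wrist force passes 120 N, or if a joint passes its speed limit or range.

## Working session

There is one attempt and no reset: what is moved stays moved. The work goes in short steps, Python scripts to look and compute and a tool call to move; the robot and the scene stay as the last step left them, time stands still between calls to the robot, and variables do not carry over. Pictures are saved under pics/ and viewed, at most 11 in all, crops included, and the job is handed in when it is done.

Besides the shell and the picture viewer there is one more tool, called after "Request:" in YAML: its name, and indented under it one key for each argument. jog_arm: Moves the arm, as the interface text tells. Its arguments: {"type":"object","properties":{"deltas":{"type":"array"},"squeeze":{"type":"number"}},"required":["deltas"]}

```bash
mkdir -p pics; ls
python3 - <<'E'
from workcell import readout, read_camera, bot
import cv2,numpy as np
for n in("scene","top"):
    c=read_camera(n); cv2.imwrite(f"pics/{n}0.png",c["color"]); print(n,c["fx"],c["fy"],c["cx"],c["cy"],c["origin"],np.array(c["attitude"]).round(4).tolist())
s=readout.read_state();print(s["time"],s["tool_pos"],s["tcp_rot"],s["width"])
E
```

```text
pics
scene 470.3505095792417 470.3505095792417 280.83080304463834 206.9969108352534 [ 1.19510164 -0.48277575  0.803126  ] [-2.0815, -1.1095, 0.4983]
top 442.95267920587537 442.95267920587537 281.4106455277512 206.59603654391296 [ 0.47466285 -0.03433852  1.04432659] [-2.1852, 2.2321, -0.0731]
0.1 [ 0.28653201 -0.61046104  0.2470527 ] [-3.06429246e+00 -6.83278251e-01  5.92793935e-04] 0.9972118810288751
```

View pics/scene0.png

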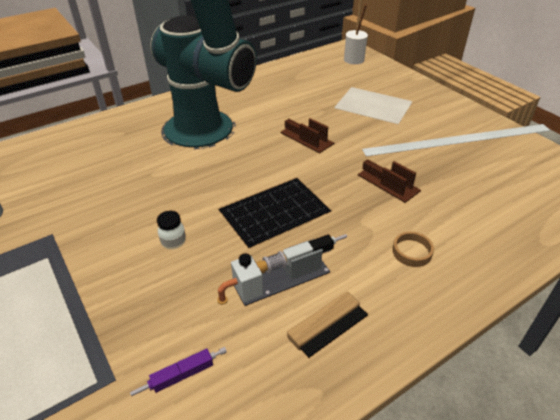

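View pics/top0.png

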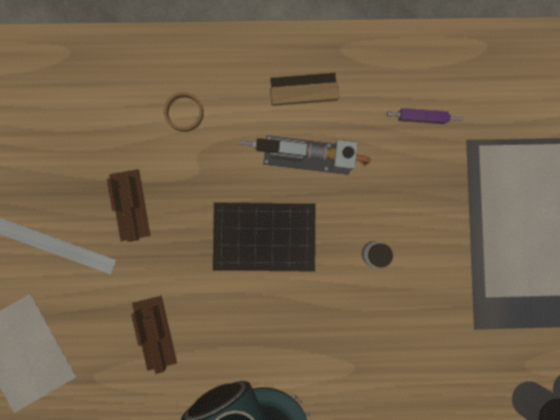

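The scene picture shows the coupler with the lance (scene 285,265; top about 310,150), the mat (top 265,237) and the purple look-alike (top 425,116), which I leave alone. There are two holder-like racks: A at top (128,205), scene (390,180), and B at top (154,335), scene (308,135). The base is near top (265,410), so A is the farther one and the one meant. I'll confirm both in an enlarged crop.

Run:
```python
import cv2,numpy as np
t=cv2.imread("pics/top0.png");s=cv2.imread("pics/scene0.png")
L=cv2.INTER_CUBIC
a=cv2.resize(t[130:180,230:390],(800,250),interpolation=L)      # x5
b=cv2.resize(t[160:250,90:170],(320,360),interpolation=L)[:350]      # x4
c=cv2.resize(s[225:305,210:350],(480,274),interpolation=L)       # x3.43
o=np.zeros((600,800,3),np.uint8);o[:250]=a;o[250:,:320]=b;o[250:524,320:]=c
cv2.imwrite("pics/crop1.png",o)
```

```text
(no output)
```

View pics/crop1.png

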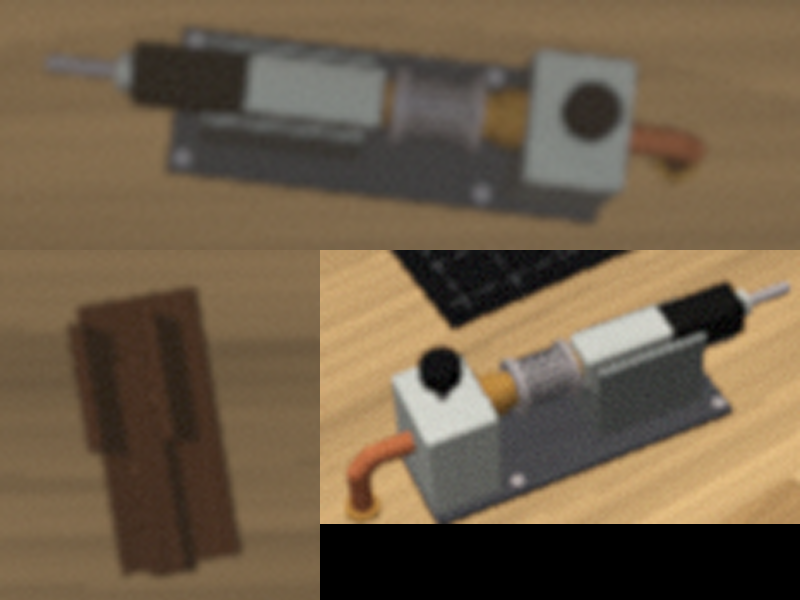

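The crops confirm holder A: its channel walls are at the far (+x world) end, and its open ledge points toward the robot. Positions in the top picture: knob (348,152), sleeve (317,151), handle colour boundary (280,146), tip (239,143). Next I'll fit the coupler pose and work out the first move.

```bash
cat > h.py <<'E'
import numpy as np,cv2
from scipy.spatial.transform import Rotation as R
from scipy.optimize import least_squares
from workcell import readout, read_camera
def proj(c,P):
    return cv2.projectPoints(np.atleast_2d(P).astype(float),R.from_rotvec(c["attitude"]).inv().as_rotvec(),
      -R.from_rotvec(c["attitude"]).inv().apply(c["origin"]),np.array([[c["fx"],0,c["cx"]],[0,c["fy"],c["cy"]],[0,0,1]]),None)[0].reshape(-1,2)
def place(p,P):  # p=x,y,yaw ; P local
    return R.from_euler("z",p[2]).apply(np.atleast_2d(P))+[p[0],p[1],0]
def fit(obs,p0):  # obs: list of (cam,local pts,pixels)
    f=lambda p:np.concatenate([(proj(c,place(p,P))-q).ravel() for c,P,q in obs])
    r=least_squares(f,p0,loss="soft_l1"); return r.x,r.fun.reshape(-1,2)
def down(yaw): # tool z down, tool y along world heading yaw
    y=np.array([np.cos(yaw),np.sin(yaw),0]);z=np.array([0,0,-1.]);return R.from_matrix(np.c_[np.cross(y,z),y,z])
def delta(pos,yaw,frm=None):
    s=readout.read_state();p,r=(s["tool_pos"],R.from_rotvec(s["tcp_rot"])) if frm is None else frm
    best=min((r.inv()*down(yaw+k*np.pi) for k in(0,1)),key=lambda q:q.magnitude())
    return (r.inv().apply(np.array(pos)-p)*1000).round(1),best.as_rotvec(degrees=True).round(2)
E
python3 - <<'E'
from h import *
A=lambda u,v:(230+u/5,130+v/5); S=lambda u,v:(210+(u-320)/3.4286,225+(v-250)/3.4286)
t=read_camera("top");s=read_camera("scene")
# local coupler coords; lance middle at x=.057
Pt=np.array([[-.088,0,.104],[-.024,0,.066],[.151,0,.06],[.061,0,.073],[.113,0,.073],[.001,0,.073],[-.110,0,.075],[-.064,0,.075]])
qt=np.array([A(592,110),A(437,106),A(45,63),A(248,80),A(132,72),A(385,95),A(630,125),A(533,117)])
Ps=np.array([[-.088,0,.098],[.151,0,.06],[.061,.013,.073],[.061,-.013,.073],[.001,.013,.073]])
qs=np.array([S(441,371),S(788,288),S(660,305),S(692,338),S(573,336)])
p,r=fit([(t,Pt,qt),(s,Ps,qs)],[.65,-.05,1.5]);print(p,np.degrees(p[2]),r.round(1).tolist())
p2,r=fit([(t,Pt,qt)],p);print(p2,r.round(1).tolist())
p3,r=fit([(s,Ps,qs)],p);print(p3)
print("knob",place(p,[-.088,0,.098]),"sleeve",place(p,[-.024,0,.06]))
k=place(p,[-.088,0,.098])[0];print(delta([k[0],k[1],.18],p[2]+np.pi/2))
# holder rough
B=lambda u,v:(90+u/4,160+(v-250)/4)
for n,q in dict(end0=B(182,562),end1=B(138,296)).items():
  d=R.from_rotvec(t["attitude"]).apply([(q[0]-t["cx"])/t["fx"],(q[1]-t["cy"])/t["fy"],1]);print(n,t["origin"]+d*(.02-t["origin"][2])/d[2])
E
```

```text
[ 0.64506975 -0.11343152  1.42522848] 81.65957655103566 [[-0.1, -0.6], [-0.5, -0.5], [0.1, -1.3], [-0.5, -0.7], [-0.7, -2.1], [-1.0, -0.3], [-0.1, -0.1], [-1.3, -1.1], [-2.3, -0.6], [-1.9, -0.2], [-3.3, -0.3], [-6.9, -1.9], [-3.2, -0.4]]
[ 0.64332591 -0.11452043  1.43557724] [[0.4, -0.2], [0.0, 0.2], [0.5, 0.1], [-0.0, 0.4], [-0.2, -0.8], [-0.5, 0.5], [0.4, 0.2], [-0.8, -0.6]]
[ 0.65006173 -0.1091055   1.42555651]
knob [[ 0.63230497 -0.20050081  0.098     ]] sleeve [[ 0.64158845 -0.13717769  0.06      ]]
(array([ 487.2, -224.3,   67.8]), array([-7.000e-02, -4.000e-02, -5.652e+01]))
end0 [0.45561508 0.27968642 0.02      ]
end1 [0.60926267 0.30383584 0.02      ]
```

Request:
jog_arm:
  deltas: [0.061, -0.028, 0.002, 0, 0, -7, 1, 0.122, -0.056, 0.005, 0, 0, -14, 1, 0.183, -0.084, 0.007, 0, 0, -21, 1, 0.244, -0.112, 0.01, 0, 0, -28, 1, 0.305, -0.14, 0.012, 0, 0, -35, 1, 0.366, -0.168, 0.015, 0, 0, -42, 1, 0.427, -0.196, 0.018, 0, 0, -49, 1, 0.487, -0.224, 0.02, 0, 0, -56, 1]

```text
time: 1.0
tool_pos: [0.5456, -0.3039, 0.2332]
tcp_rot: [2.381, 2.049, -0.0]
wrist_force: [0.7, -0.3, -0.1]
width: 1.0
grip_force: 0.0
```

Request:
jog_arm:
  deltas: [0, 0, 0, 0, 0, 0, 1]

```text
time: 1.1
tool_pos: [0.5479, -0.3005, 0.2329]
tcp_rot: [-2.377, -2.052, -0.004]
wrist_force: [-0.7, -0.1, 1.0]
width: 1.001
grip_force: 0.0
```

Run:
```python
from h import *
s=readout.read_state();print(s["time"],s["tool_pos"],s["tcp_rot"],s["q"])
c=read_camera("wrist");np.save("pics/w1.npy",c,allow_pickle=True);print(c["fx"],c["origin"],c["attitude"])
r=R.from_rotvec(s["tcp_rot"]);print("cam in tool",r.inv().apply(c["origin"]-s["tool_pos"]),(r.inv()*R.from_rotvec(c["attitude"])).as_rotvec())
cv2.imwrite("pics/w1.png",c["color"])
for P in([-.088,0,.107],[-.024,0,.06],[.061,0,.073]):print(proj(c,place([.6435,-.1145,1.4356],P)))
```

```text
1.1 [ 0.54792698 -0.30047255  0.23286378] [-2.37700657 -2.05224338 -0.00373446] [-0.54285533  0.18034867  1.73381189  0.00280615  1.2278641  -0.39741664]
319.16024665578726 [ 0.55801544 -0.23438653  0.35833391] [ 2.86594113 -0.21000416 -0.02718518]
cam in tool [ 0.06717726  0.00041935 -0.12529538] [-0.21296786 -0.2126375   1.56012345]
[[371.56975487  63.31087692]]
[[360.40696477 -11.64214489]]
[[ 372.02245546 -158.51242722]]
```

View pics/w1.png

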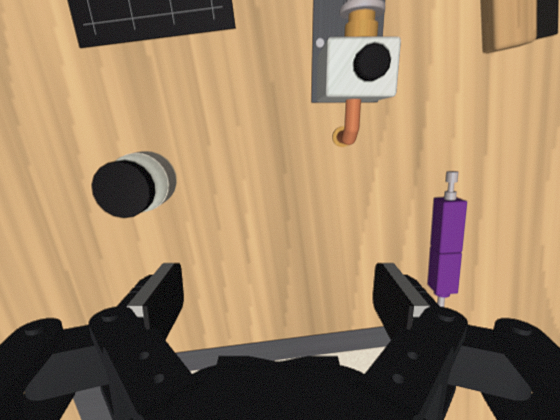

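The wrist view shows the knob at (372,62). I predicted (371.6,63.3), so the top-view fit is good. The purple look-alike sits at (448,245), and the jar at (125,188).

Run:
```python
from h import *
p=[.6435,-.1145,1.4356]
k=place(p,[-.088,0,.098])[0];print(k,place(p,[-.024,0,.06]));print(delta([k[0],k[1],.17],p[2]+np.pi/2))
```

```text
[ 0.63163893 -0.20169699  0.098     ] [[ 0.64026516 -0.138281    0.06      ]]
(array([112.7,  69.3,  62.9]), array([-0.03, -0.04, -0.84]))
```

Request:
jog_arm:
  deltas: [0.038, 0.023, 0.021, 0, 0, -0.3, 1, 0.076, 0.046, 0.042, 0, 0, -0.6, 1, 0.113, 0.069, 0.063, 0, 0, -0.8, 0.6, 0.113, 0.069, 0.063, 0, 0, -0.8, 0.4, 0.113, 0.069, 0.063, 0, 0, -0.8, 0.2]
  squeeze: 30

```text
time: 1.65
tool_pos: [0.6295, -0.2048, 0.1691]
tcp_rot: [-2.37, -2.059, 0.003]
wrist_force: [-0.1, 0.4, 0.5]
width: 0.598
grip_force: 0.0
```

Run:
```python
from h import *
s=readout.read_state()
print(s["width"],delta([.6316,-.2017,.100],1.4356+np.pi/2))
c=read_camera("wrist");cv2.imwrite("pics/w2.png",c["color"])
P=place([.6435,-.1145,1.4356],[[-.088,0,.107],[-.024,0,.06],[.061,0,.073],[.057,0,.073]]);print(proj(c,P).round(1).tolist())
```

```text
0.5979514665854838 (array([ 3.4,  1.8, 69.1]), array([-0.15,  0.02, -0.29]))
[[280.0, 231.1], [279.4, 123.8], [279.0, -24.1], [279.0, -16.3]]
```

View pics/w2.png

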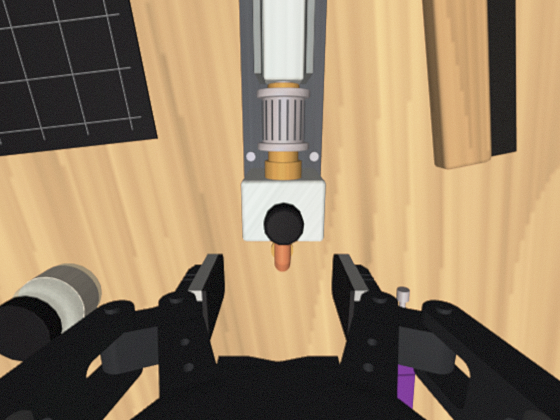

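Run:
```python
from h import *
for i in range(2):
  s=readout.read_state();c=read_camera("wrist")
  g=c["color"].max(axis=2);m=(g<50).astype(np.uint8);m[300:]=0;m[:,:230]=0;m[:,335:]=0;m[250:]=0;m[:160]=0
  n,l,st,ce=cv2.connectedComponentsWithStats(m);j=1+st[1:,4].argmax();print(s["time"],s["tool_pos"],c["origin"],st[j],ce[j])
P=place([.6435,-.1145,1.4356],[[-.088,0,.107],[-.088,0,.098]]);print(proj(c,P).round(1).tolist(),delta([.6316,-.2017,.100],1.4356+np.pi/2))
```

```text
1.7 [ 0.62966969 -0.20571059  0.17016483] [ 0.63967923 -0.13921661  0.29544665] [ 264  201   39   41 1161] [283.30577089 221.60637382]
1.75 [ 0.62981362 -0.20630183  0.17093469] [ 0.6397261  -0.13972114  0.29618551] [ 263  200   39   41 1153] [282.7406765  220.32003469]
[[278.8, 227.9], [278.8, 223.6]] (array([ 5.1,  0.9, 71.4]), array([ 0.07,  0.05, -0.43]))
```

Request:
jog_arm:
  deltas: [0.005, 0.0015, 0.03, 0, 0, 0, 0.6, 0.005, 0.0015, 0.03, 0, 0, 0, 0.6, 0.005, 0.0015, 0.03, 0, 0, 0, 0.6, 0.005, 0.0015, 0.03, 0, 0, 0, 0.6]

```text
time: 2.2
tool_pos: [0.6328, -0.201, 0.142]
tcp_rot: [2.372, 2.057, 0.001]
wrist_force: [-0.2, 0.2, -0.4]
width: 0.801
grip_force: 0.0
```

Run:
```python
from h import *
for i in range(3):
  s=readout.read_state();c=read_camera("wrist");print(s["time"],s["tool_pos"],s["width"],s["wrist_force"])
cv2.imwrite("pics/w3.png",c["color"])
g=c["color"].max(axis=2);m=(g<50).astype(np.uint8);m[:,:230]=0;m[:,335:]=0;m[270:]=0;m[:160]=0
n,l,st,ce=cv2.connectedComponentsWithStats(m);j=1+st[1:,4].argmax();print(st[j],ce[j])
P=place([.6435,-.1145,1.4356],[[-.088,0,.107],[-.088,0,.098]]);print(proj(c,P).round(1).tolist(),delta([.6316,-.2017,.100],1.4356+np.pi/2))
```

```text
2.2 [ 0.63281053 -0.20103343  0.14195284] 0.8008097637435404 [-0.23104928  0.1955423  -0.39649078]
2.25 [ 0.63305558 -0.20091318  0.14212427] 0.7981670230813728 [ 0.14345954 -0.20514249  0.8944429 ]
2.3 [ 0.63315864 -0.20074225  0.14212576] 0.7987940863064751 [0.29019609 0.35942627 0.53772695]
[ 256  222   45   48 1665] [278.26666667 245.37777778]
[[274.2, 255.1], [274.4, 248.8]] (array([-1.3, -1.5, 41.9]), array([ 0.13,  0.03, -0.34]))
```

Request:
jog_arm:
  deltas: [0.001, 0, 0.02, 0, 0, 0, 0.2, 0.001, 0, 0.041, 0, 0, 0, 0.2, 0.001, 0, 0.041, 0, 0, 0, 0.2, 0.001, 0, 0.041, 0, 0, 0, -1, 0.001, 0, 0.041, 0, 0, 0, -1, 0.001, 0, 0.041, 0, 0, 0, -1, 0.001, 0, 0.041, 0, 0, 0, -1, 0.001, 0, 0.041, 0, 0, 0, -1]
  squeeze: 35

```text
time: 3.15
tool_pos: [0.6336, -0.1993, 0.101]
tcp_rot: [2.37, 2.058, 0.002]
wrist_force: [-0.7, 0.2, 4.4]
width: 0.28
grip_force: 34.7
```

Request:
jog_arm:
  deltas: [0, 0, -0.005, 0, 0, 0, -1, 0, 0, -0.009, 0, 0, 0, -1, 0, 0, -0.012, 0, 0, 0, -1, 0, 0, -0.012, 0, 0, 0, -1, 0, 0, -0.012, 0, 0, 0, -1]

```text
time: 3.65
tool_pos: [0.6335, -0.1992, 0.1109]
tcp_rot: [2.371, 2.059, 0.002]
wrist_force: [5.2, -2.5, -6.3]
width: 0.281
grip_force: 37.0
```

Request:
jog_arm:
  deltas: [0, 0, -0.002, 0, 0, 0, -1, 0, 0, -0.004, 0, 0, 0, -1, 0, 0, -0.004, 0, 0, 0, -1]

```text
time: 3.95
tool_pos: [0.6333, -0.1992, 0.1114]
tcp_rot: [2.371, 2.059, 0.001]
wrist_force: [13.1, -3.8, -21.9]
width: 0.284
grip_force: 36.5
```

Request:
jog_arm:
  deltas: [0, 0, 0.002, 0, 0, 0, 0.4, 0, 0, 0.002, 0, 0, 0, 0.4, 0, 0, 0.002, 0, 0, 0, 0.4, 0, 0, -0.03, 0, 0, 0, 0.4, 0.02, 0, -0.06, 0, 0, 0, 0.4, 0.04, 0, -0.06, 0, 0, 0, 0.4, 0.04, 0, -0.06, 0, 0, 0, 0.4, 0.04, 0, -0.06, 0, 0, 0, 0.4]

```text
time: 4.75
tool_pos: [0.6377, -0.1587, 0.1751]
tcp_rot: [-2.37, -2.061, 0.001]
wrist_force: [-0.9, 0.1, -0.9]
width: 0.702
grip_force: 0.0
```

Run:
```python
from h import *
s=readout.read_state();c=read_camera("wrist");print(s["time"],s["tool_pos"],s["width"],s["wrist_force"])
cv2.imwrite("pics/w4.png",c["color"])
p=[.645,-.113,1.4356]
# corners of manifold top, rims at top, cradle wall near ends
P=place(p,[[-.064,.03,.075],[-.064,-.03,.075],[-.110,.03,.075],[-.110,-.03,.075],[-.0065,0,.0785],[-.0415,0,.0785],[.001,0,.073],[.061,0,.073],[-.088,0,.107]]);print(proj(c,P).round(1).tolist())
print(delta([.642,-.1368,.15],1.4356+np.pi/2))
```

```text
4.75 [ 0.63766357 -0.15871946  0.17507862] 0.7017676194713295 [-0.9220998   0.10423561 -0.90869339]
[[238.9, 241.5], [318.7, 241.2], [241.0, 296.1], [317.0, 295.9], [278.6, 165.2], [278.7, 213.8], [278.5, 153.5], [278.3, 60.3], [279.0, 291.5]]
(array([22.7,  1.5, 24.5]), array([-0.1 ,  0.01, -0.27]))
```

View pics/w4.png

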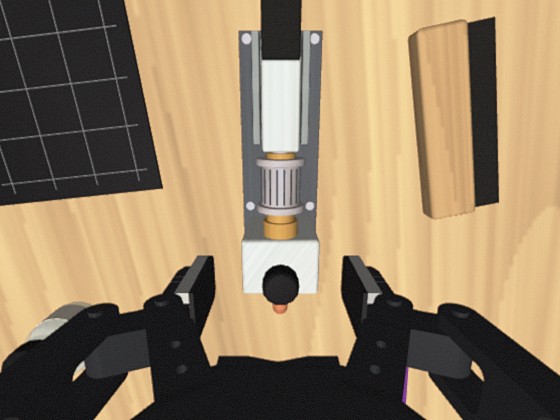

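Request:
jog_arm:
  deltas: [0.012, 0.001, 0.01, 0, 0, 0, 0.3, 0.024, 0.0015, 0.035, 0, 0, -0.2, 0.2, 0.024, 0.0015, 0.06, 0, 0, -0.2, 0.2, 0.024, 0.0015, 0.06, 0, 0, -0.2, 0.2, 0.024, 0.0015, 0.06, 0, 0, -0.2, 0.2, 0.024, 0.0015, 0.06, 0, 0, -0.2, 0.2]

```text
time: 5.4
tool_pos: [0.6438, -0.1361, 0.1163]
tcp_rot: [2.368, 2.063, 0.001]
wrist_force: [-0.6, 0.6, 0.1]
width: 0.599
grip_force: 0.0
```

Run:
```python
from h import *
s=readout.read_state();print(s["time"],s["tool_pos"],s["width"],s["wrist_force"])
print(delta([.6422,-.1355,.062],1.4356+np.pi/2))
```

```text
5.4 [ 0.64378987 -0.13611865  0.11625133] 0.5993159888907919 [-0.57883813  0.60943973  0.08382462]
(array([ 0.4, -1.7, 54.2]), array([ 0.08,  0.01, -0.14]))
```

Request:
jog_arm:
  deltas: [0.0005, -0.001, 0.03, 0, 0, 0, 0.2, 0.0005, -0.001, 0.054, 0, 0, 0, 0.2, 0.0005, -0.001, 0.054, 0, 0, 0, 0.2, 0.0005, -0.001, 0.054, 0, 0, 0, -1, 0.0005, -0.001, 0.054, 0, 0, 0, -1, 0.0005, -0.001, 0.054, 0, 0, 0, -1, 0.0005, -0.001, 0.054, 0, 0, 0, -1]
  squeeze: 70

```text
time: 6.1
tool_pos: [0.6427, -0.1356, 0.0636]
tcp_rot: [2.368, 2.063, 0.001]
wrist_force: [-6.2, 0.3, 6.4]
width: 0.333
grip_force: 71.2
```

Request:
jog_arm:
  deltas: [-0.004, 0, 0, 0, 0, 0, -1, -0.008, 0, 0, 0, 0, 0, -1, -0.012, 0, 0, 0, 0, 0, -1, -0.014, 0, 0, 0, 0, 0, -1, -0.014, 0, 0, 0, 0, 0, -1, -0.014, 0, 0, 0, 0, 0, -1, -0.014, 0, 0, 0, 0, 0, -1, -0.014, 0, 0, 0, 0, 0, -1]

```text
time: 6.9
tool_pos: [0.6413, -0.1454, 0.0635]
tcp_rot: [-2.367, -2.061, -0.007]
wrist_force: [-2.5, 12.6, 6.7]
width: 0.338
grip_force: 71.4
```

Request:
jog_arm:
  deltas: [-0.002, 0, 0, 0, 0, 0, -1, -0.004, 0, 0, 0, 0, 0, -1, -0.005, 0, 0, 0, 0, 0, -1, -0.005, 0, 0, 0, 0, 0, -1, -0.005, 0, 0, 0, 0, 0, -1, -0.005, 0, 0, 0, 0, 0, -1, -0.005, 0, 0, 0, 0, 0, -1, -0.005, 0, 0, 0, 0, 0, -1]

```text
time: 7.7
tool_pos: [0.641, -0.1477, 0.0635]
tcp_rot: [-2.366, -2.059, -0.011]
wrist_force: [-1.7, 21.9, 7.5]
width: 0.334
grip_force: 71.6
```

Request:
jog_arm:
  deltas: [0, 0, 0, 0, 0, 0, -1, 0, 0, 0, 0, 0, 0, -1, 0, 0, 0, 0, 0, 0, -1, 0, 0, 0, 0, 0, 0, -1, 0, 0, 0, 0, 0, 0, -1]

```text
time: 8.2
tool_pos: [0.641, -0.1477, 0.0635]
tcp_rot: [-2.366, -2.059, -0.011]
wrist_force: [-1.4, 21.0, 8.1]
width: 0.333
grip_force: 71.6
```

Run:
```python
from h import *
import cv2
s=readout.read_state();t=read_camera("top");w=read_camera("wrist")
print(s["tool_pos"],s["wrist_force"])
p=[.6445,-.1135,1.4356]
for x in(.057,.080):print(proj(t,place(p,[[x+.094,0,.06],[x+.056,0,.073],[x+.004,0,.073]])).round(1).tolist(),proj(w,place(p,[[x+.004,0,.073],[x-.056,0,.073]])).round(1).tolist())
a=cv2.resize(t["color"][120:190,220:380],(640,280),interpolation=cv2.INTER_CUBIC)
o=np.zeros((600,640,3),np.uint8);o[:280]=a;o[280:600]=cv2.resize(w["color"][0:210,140:560],(640,320));cv2.imwrite("pics/c2.png",o)
```

```text
[ 0.64098824 -0.14767493  0.06350702] [-1.43229644 20.98029886  8.05912533]
[[239.0, 142.2], [255.7, 143.1], [279.1, 145.9]] [[272.2, 34.9], [273.3, 211.5]]
[[228.8, 141.0], [245.3, 141.9], [268.8, 144.6]] [[271.6, -47.5], [272.9, 149.5]]
```

View pics/c2.png

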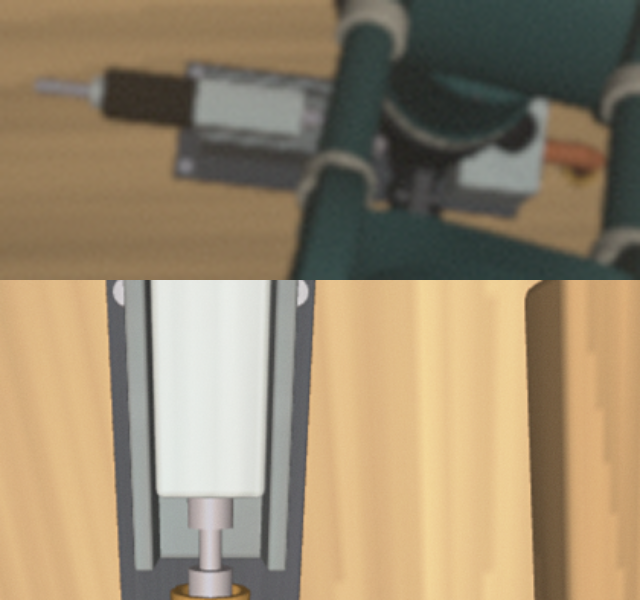

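The lance has popped out: the tip is now at top (228.8,141), as predicted, and the plug is visible. Next I release the sleeve and go to the black grip.

Request:
jog_arm:
  deltas: [0, 0, 0, 0, 0, 0, 0.2, 0, 0, 0, 0, 0, 0, 0.2, 0, 0, 0, 0, 0, 0, 0.2, 0, 0, -0.04, 0, 0, 0, 0.2, 0, 0, -0.07, 0, 0, 0, 0.2, 0.05, 0, -0.07, 0, 0, 0, 0.2, 0.1, 0, -0.07, 0, 0, 0, 0.2, 0.15, 0, -0.07, 0, 0, 0, 0.2]

```text
time: 9.1
tool_pos: [0.661, -0.0053, 0.1326]
tcp_rot: [2.369, 2.06, 0.003]
wrist_force: [0.3, 0.5, 0.1]
width: 0.6
grip_force: 0.0
```

Request:
jog_arm:
  deltas: [0, 0, 0, 0, 0, 0, 0.2, 0, 0, 0, 0, 0, 0, 0.2]

```text
time: 9.3
tool_pos: [0.6604, -0.0047, 0.1317]
tcp_rot: [2.365, 2.066, 0.0]
wrist_force: [0.4, 0.4, 0.5]
width: 0.604
grip_force: 0.0
```

Run:
```python
from h import *
s=readout.read_state();print(s["time"],s["tool_pos"],s["width"],s["q"])
p=[.6450,-.1128,1.4356];print(place(p,[.112,0,.068]),delta(place(p,[.112,0,.068])[0],1.4356+np.pi/2))
t=cv2.imread("pics/top0.png");c=read_camera("top")
# mat from first top picture: corners seen
m=(t.max(axis=2)<60).astype(np.uint8);m[:195]=0;m[280:]=0;m[:,:200]=0;m[:,330:]=0
k=cv2.findContours(cv2.morphologyEx(m,cv2.MORPH_CLOSE,np.ones((9,9))),0,2)[0];k=max(k,key=cv2.contourArea);r=cv2.minAreaRect(k);print(r)
B=lambda q,z:(lambda d:c["origin"]+d*(z-c["origin"][2])/d[2])(R.from_rotvec(c["attitude"]).apply([(q[0]-c["cx"])/c["fx"],(q[1]-c["cy"])/c["fy"],1]))
print(B(r[0],.003),[B(q,.003).round(3).tolist() for q in cv2.boxPoints(r)])
```

```text
9.3 [ 0.66043484 -0.00467854  0.13174968] 0.6036038948864227 [-4.44676206e-02  3.26784672e-01  1.74719005e+00 -7.44628573e-04
  1.06673706e+00  9.07084657e-02]
[[ 0.6600959  -0.00182201  0.068     ]] (array([ 2.8, -0.8, 63.7]), array([0.05, 0.03, 0.02]))
((263.77606201171875, 236.37664794921875), (100.03791809082031, 66.33665466308594), 0.6295986175537109)
[ 0.45244784 -0.01387232  0.003     ] [[0.379, 0.105, 0.003], [0.534, 0.101, 0.003], [0.527, -0.134, 0.003], [0.371, -0.128, 0.003]]
```

Request:
jog_arm:
  deltas: [0.003, -0.0005, 0.03, 0, 0, 0, 0.2, 0.003, -0.0005, 0.063, 0, 0, 0, 0.2, 0.003, -0.0005, 0.063, 0, 0, 0, 0.2, 0.003, -0.0005, 0.063, 0, 0, 0, -1, 0.003, -0.0005, 0.063, 0, 0, 0, -1, 0.003, -0.0005, 0.063, 0, 0, 0, -1, 0.003, -0.0005, 0.063, 0, 0, 0, -1]
  squeeze: 60

```text
time: 10.05
tool_pos: [0.6612, -0.0028, 0.0702]
tcp_rot: [2.367, 2.062, 0.003]
wrist_force: [-0.0, -0.6, 1.4]
width: 0.289
grip_force: 61.2
```

Request:
jog_arm:
  deltas: [0.01, 0, 0, 0, 0, 0, -1, 0.02, 0, 0, 0, 0, 0, -1, 0.03, 0, 0, 0, 0, 0, -1, 0.03, 0, 0, 0, 0, 0, -1]

```text
time: 10.45
tool_pos: [0.6655, 0.0296, 0.07]
tcp_rot: [2.366, 2.065, 0.004]
wrist_force: [-1.2, 0.7, 5.5]
width: 0.292
grip_force: 61.8
```

Request:
jog_arm:
  deltas: [0, 0, -0.03, 0, 0, 0, -1, 0, 0, -0.06, 0, 0, 0, -1, -0.008, -0.041, -0.06, 0, 0, 0, -1, -0.016, -0.082, -0.06, 0, 0, 0, -1, -0.024, -0.123, -0.06, 0, 0, 0, -1, -0.032, -0.164, -0.06, 0, 0, 0, -1, -0.04, -0.205, -0.06, 0, 0, 0, -1, -0.04, -0.205, -0.06, 0, 0, 0, -1]

```text
time: 11.25
tool_pos: [0.4473, 0.0171, 0.1252]
tcp_rot: [-2.362, -2.06, 0.011]
wrist_force: [-0.3, -0.1, -2.6]
width: 0.291
grip_force: 60.8
```

Request:
jog_arm:
  deltas: [0, 0, 0.03, 0, 0, 0, -1, 0, 0, 0.05, 0, 0, 0, -1, 0, 0, 0.07, 0, 0, 0, -1, 0, 0, 0.07, 0, 0, 0, -1]

```text
time: 11.65
tool_pos: [0.4525, 0.0169, 0.0554]
tcp_rot: [-2.364, -2.061, 0.007]
wrist_force: [-0.4, -0.3, -1.0]
width: 0.287
grip_force: 60.8
```

Request:
jog_arm:
  deltas: [0, 0, 0.012, 0, 0, 0, -1, 0, 0, 0.02, 0, 0, 0, -1, 0, 0, 0.025, 0, 0, 0, -1, 0, 0, 0.028, 0, 0, 0, -1, 0, 0, 0.028, 0, 0, 0, -1]

```text
time: 12.15
tool_pos: [0.4554, 0.0158, 0.0302]
tcp_rot: [-2.368, -2.064, 0.0]
wrist_force: [0.4, -0.5, -2.5]
width: 0.288
grip_force: 61.0
```

Request:
jog_arm:
  deltas: [0, 0, 0.002, 0, 0, 0, -1, 0, 0, 0.004, 0, 0, 0, -1, 0, 0, 0.004, 0, 0, 0, -1]

```text
time: 12.45
tool_pos: [0.4557, 0.0157, 0.0265]
tcp_rot: [2.368, 2.064, 0.0]
wrist_force: [-1.0, -0.6, -1.6]
width: 0.294
grip_force: 61.0
```

Request:
jog_arm:
  deltas: [0, 0, 0.001, 0, 0, 0, -1, 0, 0, 0.002, 0, 0, 0, -1, 0, 0, 0.002, 0, 0, 0, -1]

```text
time: 12.75
tool_pos: [0.4558, 0.0158, 0.0262]
tcp_rot: [-2.368, -2.064, 0.001]
wrist_force: [-6.1, 0.3, 15.0]
width: 0.286
grip_force: 63.1
```

Request:
jog_arm:
  deltas: [0, 0, 0, 0, 0, 0, 0.2, 0, 0, 0, 0, 0, 0, 0.2, 0, 0, 0, 0, 0, 0, 0.2, 0, 0, -0.04, 0, 0, 0, 0.2, -0.03, 0, -0.08, 0, 0, 0, 0.2, -0.065, 0, -0.11, 0, 0, 0, 0.2, -0.065, 0, -0.11, 0, 0, 0, 0.2, -0.065, 0, -0.11, 0, 0, 0, 0.2]

```text
time: 13.55
tool_pos: [0.4472, -0.0492, 0.135]
tcp_rot: [2.37, 2.061, 0.002]
wrist_force: [-0.9, -0.2, -0.8]
width: 0.603
grip_force: 0.0
```

Run:
```python
from h import *
s=readout.read_state();c=read_camera("wrist");t=read_camera("top");print(s["time"],s["tool_pos"],s["width"])
a=c["color"];b=t["color"]
o=np.zeros((600,800,3),np.uint8);o[:420,:560]=a
o[:,560:]=0;cr=b[100:250,60:180];o[0:300,560:800]=cv2.resize(cr,(240,300),interpolation=cv2.INTER_CUBIC)
o[420:600,:560]=cv2.resize(b[195:285,200:340],(280*1,180))[:, :].repeat(1,0) if 0 else cv2.resize(b[195:285,60:340],(560,180))
cv2.imwrite("pics/c3.png",o)
m=[.4516,-.015,1.4356]
P=place(m,[[.004,0,.029],[-.056,0,.029],[-.034,0,.029]]);print("w",proj(c,P).round(1).tolist(),"t",proj(t,P).round(1).tolist())
```

```text
13.55 [ 0.44716825 -0.04915008  0.13504177] 0.6025873434214004
w [[276.3, 165.5], [276.7, 243.4], [276.6, 216.0]] t [[262.3, 236.8], [288.4, 239.8], [278.8, 238.7]]
```

View pics/c3.png

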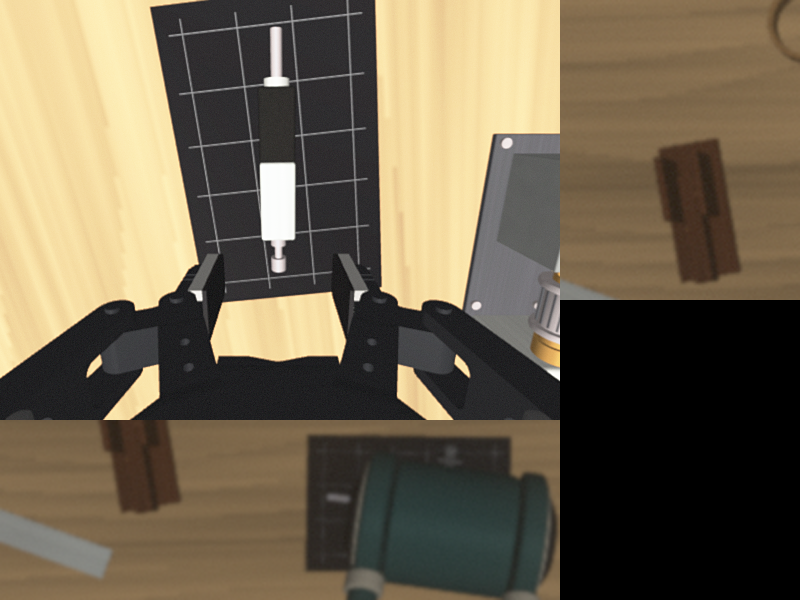

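The lance lies flat on the mat, with the metal half at wrist (278,162–240). Next I regrasp it there.

Request:
jog_arm:
  deltas: [0, 0, 0.04, 0, 0, 0, 0.2, 0, 0, 0.08, 0, 0, 0, 0.2, 0, 0, 0.108, 0, 0, 0, 0.2, 0, 0, 0.108, 0, 0, 0, 0.2, 0, 0, 0.108, 0, 0, 0, -1, 0, 0, 0.108, 0, 0, 0, -1, 0, 0, 0.108, 0, 0, 0, -1, 0, 0, 0.108, 0, 0, 0, -1]
  squeeze: 80

```text
time: 14.45
tool_pos: [0.4477, -0.0487, 0.0276]
tcp_rot: [2.367, 2.063, 0.002]
wrist_force: [-0.1, -0.5, -2.7]
width: 0.281
grip_force: 79.5
```

Request:
jog_arm:
  deltas: [0, 0, -0.04, 0, 0, 0, -1, 0, 0, -0.08, 0, 0, 0, -1, 0.035, 0.002, -0.11, 0, 0, 8, -1, 0.075, 0.003, -0.14, 0, 0, 16, -1, 0.115, 0.005, -0.17, 0, 0, 24, -1, 0.155, 0.006, -0.2, 0, 0, 32, -1, 0.195, 0.008, -0.22, 0, 0, 40, -1, 0.235, 0.01, -0.22, 0, 0, 48, -1]

```text
time: 15.25
tool_pos: [0.4911, 0.1853, 0.2519]
tcp_rot: [-3.006, -0.913, -0.015]
wrist_force: [1.4, -0.4, -1.9]
width: 0.288
grip_force: 79.8
```

Run:
```python
from h import *
s=readout.read_state();print(s["tool_pos"],s["q"],s["width"],delta([.494,.216,.25],np.radians(8.9+90)))
```

```text
[0.49113108 0.1852578  0.25188411] [ 3.13285712e-01 -2.99328396e-02  1.92364491e+00 -6.13488954e-05
  1.23834979e+00  1.29423103e+00] 0.2875185207615729 (array([ 19.5, -24. ,   2. ]), array([ 0.04, -0.55, 24.9 ]))
```

Request:
jog_arm:
  deltas: [0.006, -0.008, 0, 0, 0, 8.3, -1, 0.013, -0.016, 0, 0, 0, 16.6, -1, 0.0195, -0.024, 0.002, 0, 0, 24.9, -1, 0.0195, -0.024, 0.002, 0, 0, 24.9, -1, 0.0195, -0.024, 0.002, 0, 0, 24.9, -1, 0.0195, -0.024, 0.002, 0, 0, 24.9, -1]

```text
time: 15.85
tool_pos: [0.4912, 0.2131, 0.2446]
tcp_rot: [3.131, 0.256, 0.0]
wrist_force: [0.1, -0.7, -0.9]
width: 0.286
grip_force: 79.7
```

Run:
```python
from h import *
import pickle
s=readout.read_state();c=read_camera("wrist");pickle.dump((s,c),open("w5.pkl","wb"));print(s["time"],s["tool_pos"],s["q"])
h=[.542,.294,np.radians(8.9)]
print(proj(c,place(h,[[-.08,0,.032],[-.006,.016,.058],[-.006,-.016,.058],[.066,.016,.058],[.066,-.016,.058],[-.086,.035,.006],[-.086,-.035,.006]])).round(0).tolist())
cv2.imwrite("pics/w5.png",cv2.resize(c["color"],(800,600),interpolation=cv2.INTER_CUBIC))
```

```text
15.85 [0.49121095 0.21305006 0.24455635] [ 3.62865210e-01  1.86653958e-03  1.90593603e+00 -2.57732342e-04
  1.23377557e+00  1.77044128e+00]
[[211.0, 205.0], [185.0, 136.0], [218.0, 136.0], [179.0, 53.0], [215.0, 53.0], [186.0, 204.0], [245.0, 205.0]]
```

View pics/w5.png

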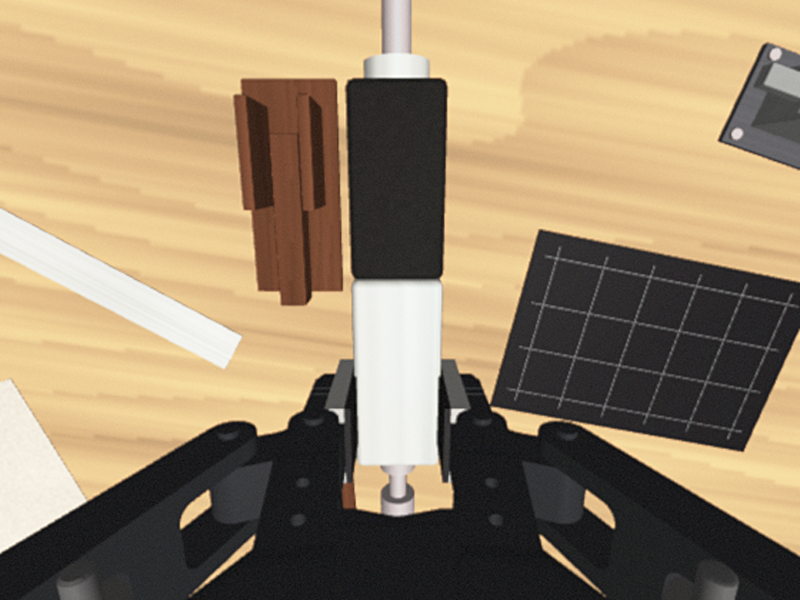

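Run:
```python
from h import *
import pickle
s,c=pickle.load(open("w5.pkl","rb"))
k=1/1.4286
P=np.array([[.066,.024,.058],[-.006,.024,.058],[.066,.016,.058],[-.006,.016,.058],[.066,-.016,.058],[-.006,-.016,.058],[.066,-.024,.058],[-.006,-.024,.058],[-.08,.01,.032],[-.08,-.01,.032]])
q=np.array([[234,95],[243,209],[247,95],[254,209],[299,95],[303,209],[309,95],[313,209],[281,305],[307,304]])*k
h,r=fit([(c,P,q)],[.542,.294,.155]);print(h,np.degrees(h[2]),r.round(1).tolist())
F=np.array([[.07,.035,.006],[.07,-.035,.006],[-.08,-.035,.006],[-.08,.035,.006]]);print((proj(c,place(h,F))/k).round(0).tolist())
# held lance heading in the view: axis from pixels; lance axis at TCP z-.010
o=s["tool_pos"]; L=[o[0],o[1],R.from_rotvec(s["tcp_rot"]).apply([1,0,0])]; yaw=np.arctan2(L[2][1],L[2][0]);print("tool x heading",np.degrees(yaw))
zt=o[2]-.0116+.013
G=place([o[0],o[1],yaw],[[.038,.013,zt],[.038,-.013,zt],[.09,.013,zt],[.09,-.013,zt],[-.022,0,zt]]);print((proj(c,G)/k).round(0).tolist())
```

```text
[0.53068637 0.29894511 0.15691681] 8.99067114992309 [[-0.2, -1.2], [0.2, 0.6], [-0.4, -1.2], [0.8, 0.6], [-1.2, -0.9], [-0.1, 0.9], [0.7, -0.9], [1.2, 0.9], [-0.4, 0.4], [-0.4, 1.2]]
[[243.0, 100.0], [338.0, 100.0], [343.0, 297.0], [258.0, 297.0]]
tool x heading 9.356715358752055
[[348.0, 289.0], [441.0, 289.0], [342.0, 86.0], [446.0, 86.0], [394.0, 474.0]]
```

Run:
```python
from h import *
h=[.5307,.2989,.1569]
for z in(.12,.0566):
  T=place(h,[-.036,.0007,z])[0];print(T,delta(T,h[2]+np.pi/2))
```

```text
[0.49503283 0.29396615 0.12      ] (array([ 16.8, -79.3, 124.6]), array([ 0.01, -0.01,  0.32]))
[0.49503283 0.29396615 0.0566    ] (array([ 16.7, -79.3, 188. ]), array([ 0.01, -0.01,  0.32]))
```

Request:
jog_arm:
  deltas: [0.008, -0.04, 0.02, 0, 0, 0.3, -1, 0.017, -0.079, 0.05, 0, 0, 0.3, -1, 0.017, -0.079, 0.09, 0, 0, 0.3, -1, 0.017, -0.079, 0.125, 0, 0, 0.3, -1, 0.017, -0.079, 0.125, 0, 0, 0.3, -1, 0.017, -0.079, 0.125, 0, 0, 0.3, -1, 0.017, -0.079, 0.125, 0, 0, 0.3, -1]

```text
time: 16.6
tool_pos: [0.4973, 0.2948, 0.122]
tcp_rot: [-3.13, -0.244, -0.006]
wrist_force: [-0.4, 0.6, -0.3]
width: 0.281
grip_force: 79.9
```

Run:
```python
from h import *
h=[.5307,.2989,.1569]
s=readout.read_state();print(s["time"],s["tool_pos"],s["wrist_force"],[delta(place(h,[-.036,.0007,z])[0],h[2]+np.pi/2) for z in(.085,.0566)])
c=read_camera("wrist")
t=read_camera("top")
o=np.zeros((600,800,3),np.uint8);o[:,:560]=cv2.resize(c["color"],(800,600))[:,120:680];o[:300,560:]=cv2.resize(t["color"][150:250,100:180],(240,300),interpolation=cv2.INTER_CUBIC)
cv2.imwrite("pics/w6.png",o)
k=1.4286
print((proj(c,place(h,[[.066,.024,.058],[.066,-.024,.058],[-.006,.024,.058],[-.006,-.024,.058],[-.08,.035,.006],[-.08,-.035,.006],[.07,.035,.006],[.07,-.035,.006]]))*k-[120,0]).round(0).tolist())
```

```text
16.6 [0.49731186 0.29484218 0.1220147 ] [-0.3771503   0.64848556 -0.30743113] [(array([-2.5,  0.6, 37. ]), array([-0.08, -0.23, -0.06])), (array([-2.6,  0.6, 65.4]), array([-0.08, -0.23, -0.06]))]
[[215.0, 93.0], [341.0, 92.0], [221.0, 277.0], [335.0, 277.0], [217.0, 384.0], [339.0, 384.0], [206.0, 103.0], [349.0, 103.0]]
```

View pics/w6.png

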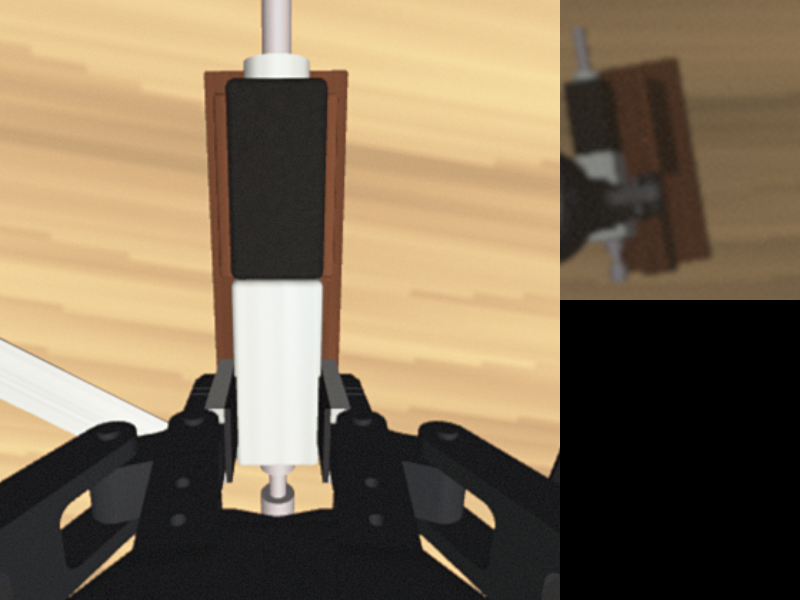

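The lance is centred over the holder: its axis is at 277, and the foot and walls at 276–277. Next I lower it.

Request:
jog_arm:
  deltas: [-0.0015, 0, 0, 0, 0, 0, -1, -0.0015, 0, 0.015, 0, 0, 0, -1, -0.0015, 0, 0.03, 0, 0, 0, -1, -0.0015, 0, 0.04, 0, 0, 0, -1, -0.0015, 0, 0.048, 0, 0, 0, -1, -0.0015, 0, 0.055, 0, 0, 0, -1, -0.0015, 0, 0.06, 0, 0, 0, -1, -0.0015, 0, 0.06, 0, 0, 0, -1]

```text
time: 17.5
tool_pos: [0.4934, 0.2939, 0.0584]
tcp_rot: [3.131, 0.245, -0.002]
wrist_force: [0.6, 0.1, -2.0]
width: 0.285
grip_force: 79.9
```

Request:
jog_arm:
  deltas: [0, 0, 0.001, 0, 0, 0, -1, 0, 0, 0.002, 0, 0, 0, -1, 0, 0, 0.003, 0, 0, 0, -1, 0, 0, 0.003, 0, 0, 0, -1]

```text
time: 17.9
tool_pos: [0.4941, 0.2942, 0.0566]
tcp_rot: [-3.132, -0.245, -0.001]
wrist_force: [-0.5, 0.5, -1.2]
width: 0.287
grip_force: 79.9
```

Request:
jog_arm:
  deltas: [0, 0, 0.0005, 0, 0, 0, -1, 0, 0, 0.0015, 0, 0, 0, -1, 0, 0, 0.0015, 0, 0, 0, -1]

```text
time: 18.2
tool_pos: [0.4942, 0.2942, 0.0564]
tcp_rot: [-3.132, -0.245, -0.0]
wrist_force: [-4.1, -2.2, 7.7]
width: 0.289
grip_force: 81.2
```

Contact at the seat height (z 0.0564, expected 0.0566). I release and retreat.

Request:
jog_arm:
  deltas: [0, 0, 0, 0, 0, 0, 0.2, 0, 0, 0, 0, 0, 0, 0.2, 0, 0, 0, 0, 0, 0, 0.2, 0, 0, 0, 0, 0, 0, 0.2, 0, 0, -0.03, 0, 0, 0, 0.2, -0.02, 0, -0.08, 0, 0, 0, 0.2, -0.04, 0, -0.12, 0, 0, 0, 0.2, -0.04, 0, -0.12, 0, 0, 0, 0.2]

```text
time: 19.0
tool_pos: [0.4566, 0.2899, 0.1819]
tcp_rot: [-3.127, -0.245, -0.016]
wrist_force: [1.4, 0.4, -0.1]
width: 0.598
grip_force: 0.0
```

Request:
jog_arm:
  deltas: [0, 0, 0, 0, 0, 0, 0.2, 0, 0, 0, 0, 0, 0, 0.2, 0, 0, 0, 0, 0, 0, 0.2, 0, 0, 0, 0, 0, 0, 0.2]

```text
time: 19.4
tool_pos: [0.4538, 0.2874, 0.173]
tcp_rot: [3.131, 0.244, -0.005]
wrist_force: [-0.5, -0.8, -0.4]
width: 0.599
grip_force: 0.0
```

Run:
```python
from h import *
s=readout.read_state();c=read_camera("wrist");t=read_camera("scene");print(s["time"],s["tool_pos"],s["wrist_force"])
o=np.zeros((600,800,3),np.uint8);o[:420,:560]=c["color"];o[420:600,:560]=cv2.resize(t["color"][210:300,210:490],(560,180));o[:300,560:]=cv2.resize(t["color"][145:220,350:410+0],(240,300),interpolation=cv2.INTER_CUBIC)
cv2.imwrite("pics/fin.png",o)
```

```text
19.4 [0.4538376  0.28737287 0.17302378] [-0.53312868 -0.79575497 -0.44427584]
```

View pics/fin.png

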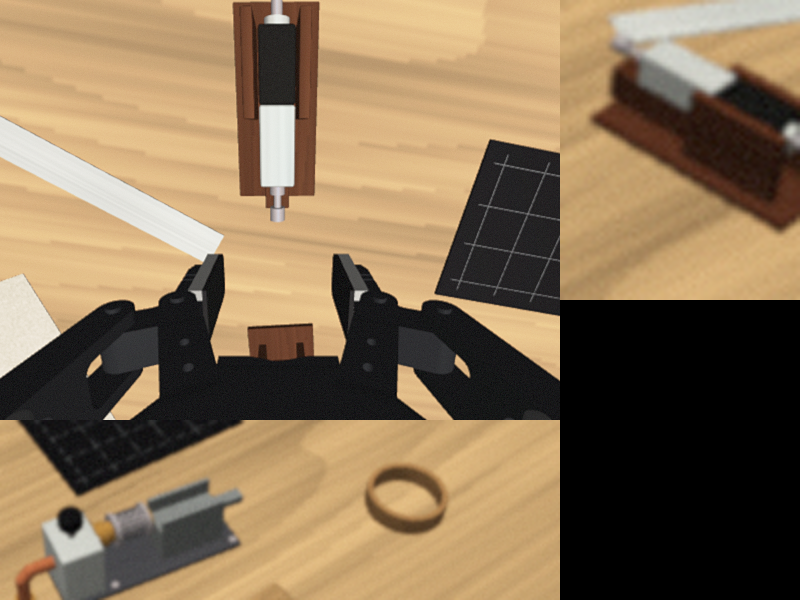

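The lance sits flat in the holder. The black grip (278, 25–105) is between the walls (8–119), and the tip points away from the ledge. The sleeve and knob are back home.

```bash
python3 -c "
from workcell import finish_job
print(finish_job())"
```

```text
the job is handed in; nothing more can be done
None
```

The job is done and handed in at about 19 s of the 58 s allowed: I vented the line, freed the lance with the sleeve, laid it on the mat, then put it in the far holder, black grip between the walls and tip away from the ledge.

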